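Slide the domino rack past the gate

ROBOT

A 6-joint arm with a two-finger parallel gripper is mounted at the origin on the work surface. World frame = base frame: x ahead of the robot, y to its left, z up, the work surface at z = 0. Lengths are in m, angles in rad, forces in N, time in s.
With the tool pointing down it reaches from about 0.325 to 0.9 m from the base axis. Payload 6.1 kg.
Tool frame: the origin (TCP) lies midway between the tips of the shut fingers; the grasp point (between the pads) lies 19 mm behind it (r.tcp_to_grasp is the distance from the TCP to the grasp point, in m); z points along the fingers, x is the direction in which the jaws open and shut, and the axes are right-handed (so a half turn about z gives the same grasp; the last joint's range is limited). The gripper opens to 85 mm and grips with 20 to 120 N. Pads are 22 mm wide; open, the fingers measure 114 mm over their backs; the gripper's body (76 mm by 85 mm) begins 54 mm behind the grasp point. The pads swing forward as they close: fully open they stand 13 mm farther back than shut.
Start: joints at [-1.407, 0.22, 1.526, -0, 1.395, -0.126], TCP at [0.179, -0.599, 0.231] pointing down, gripper open.
Joint ranges: [-2.98, 2.98], [-0.91, 2.08], [0.09, 2.57], [-1.24, 4.39], [0.2, 2.65], [-2.68, 2.68]. Speed limits (rad/s): [2.57, 2.57, 3.01, 3.14, 3.14, 3.14].

INTERFACE

Orientations are given as [roll, pitch, yaw] about the fixed x, y, z axes, in that order (R = Rz(yaw) Ry(pitch) Rx(roll)).
In Python, from station import r, claw, planner, imaging gives the robot as it stands. Calls block until the motion is done:
- r.reach(position, orientation): joint-space move of the TCP to a pose.
- r.line_to(position, frame=None, velocity=0.15, until_force=None): straight line of the TCP; frame=None keeps the orientation; velocity is the mean speed in m/s. With until_force (N) it stops when the force on the tool has changed by that much, and returns True; else False.
- r.movej(angles): joint-space move.
- claw.grip(opening): opening from 0.0 (shut) to 1.0 (fully open); the grip force is fixed at half the most; returns when the fingers have stopped.
- r.pause(seconds).
- planner.ik(position, orientation): joint angles nearest the present ones, or None.
- r.observe(): the state.
- imaging.camera(name): name is "side" or "top" or "wrist"; returns (picture, depth): 420x560x3 uint8, red, green, blue; 420x560 float32, m along the optical axis (not along the pixel's ray), 0 where there is no reading.
- imaging.camera_info(name): a dict with "fovy" (degrees; the focal length in pixels is half the picture's height over the tangent of half this angle, whatever the lens; pixels are square), "cx", "cy" (the principal point, pixels), "dist_coeffs" ([k1, k2, p1, p2, k3] as OpenCV has them; the pictures are not rectified), "R" (3x3) and "t" (3): a world point X has camera coordinates R X + t; the wrist camera has in their place "tool_from_camera" (4x4, takes a point from camera to tool coordinates, whose origin is the TCP and whose axes are the tool frame's). Camera axes: x right, y down, z forward; pixel columns grow to the right and rows downward; lengths in m; the calibration is good to about 2 mm. A picture is of the moment at which its call begins: read the wrist's pose just before it. camera_info takes no time and is no camera call.
A pose or a line that the arm cannot do raises r.MotionError and nothing moves.
- r.finish_job(): hands the job in, once; it reports no verdict.
The state is a dict: "time_s": time; "q": joint angles; "dq": joint speeds; "joint_efforts": joint torques, N m; "tool_pos": TCP position; "orientation": TCP orientation; "contact_force": force on the tool from outside, world axes, zero at the start; "ft_torque": the same for the moment, N m; "opening": opening from 0.0 (shut) to 1.0 (fully open).
Only numpy, scipy, OpenCV 4.12 (cv2) and the standard library are available. Lean on these libraries where they do the work, as an engineer would, in place of code of your own. Each camera call takes 0.05 s, during which the arm holds its last target.

TASK

Put the rack of dominoes away in the far end of its chute: with one fingertip press the long aluminium paddle well down so that the gate bar swings up, and keep it held up clear of the dominoes while another part of the hand pushes the rack along the chute until the whole row of dominoes has passed the bar. Then let go, so that the bar swings fully shut behind the dominoes, and move the hand clear. Only press and push: nothing is gripped or lifted, and everything else on the table stays where it is.

Things in the scene. Friction and masses are not known exactly. Their poses are not given: they have to be found in the camera images.
- dock: Fixed bamboo chute on the table. Origin: table level, chute centre line, right under the gate bar. +y = pushing direction along the chute, +z up, paddle on the -x side. Chute y -255 to +113 mm, floor 6 mm thick, channel 56 mm wide, walls 8 mm thick, tops 32 mm above the table; open at the -y end. End stop 42 mm high, its face at y = +105.
- rod_end (a point): Rear (-y) end of the gate's rod, on its axis, in the dock at x = -40, y = -250, 56 mm above the table. The rod, 8 mm thick, runs from here parallel to the chute to y = +12 and is the gate's hinge axis. Posts 12 x 8 mm, 62 mm high, carry it at both ends.
- rack: Loose bamboo rack, about 0.2 kg, in the chute: 50 wide, 150 long, base 20 mm high; three pairs of upright red dominoes in a row. Origin: underside, under the row's middle; axes as the dock's. Row y -37 to +37, x -9 to +9, tops 56 mm above the origin. Base y -107 to +43. Starts with the row 12 to 52 mm short of the bar. Row wholly past the bar: origin over 40 mm beyond the dock's along its y; end stop met at 62.
- push_face (a point): Middle of the rear face of the rack's push plate, to be pushed along +y: an upright bamboo plate at the rack's rear end, 50 mm wide, 10 mm thick, from the base to 56 mm above the rack's underside. This point lies at rack y = -107, 35 mm above the underside. Between plate and dominoes is 60 mm of bare low base.
- gate (a joint): Gate angle, rad: 0 shut (bar level across the chute, 52 to 66 mm above the table, stopping the dominoes, above the low base), 0.75 fully open. A spring shuts it on release. Paddle down by an angle = bar up by it; about 3 to 6 N. The bar touches the domino tops up to about 0.37; over 0.5 it clears them by several mm; under 0.42 with dominoes below it counts as not held clear.
- paddle (a point): Centre of the paddle's upper face. A flat aluminium plate 3 mm thick on the rod, turning with the gate: from the rod to 75 mm out on the dock's -x side, dock y = -250 to -45 mm, so a pressing finger can slide along it. When shut it is level, upper face 57.5 mm above the table; fully open, it slopes down outwards, outer edge about 5 mm above the table.
- bar (a point): Centre of the aluminium gate bar: 62 mm long, 6 mm thick along the chute, 14 mm high; from the rod it reaches 20 mm past the chute's centre line when shut. Its tip rises to about 105 mm above the table when open.
- bell: Bystander: chrome desk bell, 76 mm across, 58 mm high, on the table on the far side of the chute. Origin at the centre of its underside.
- mug: Bystander: blue ceramic mug, 80 mm across, 92 mm high, far side of the chute. Origin at the centre of its underside.
- tumbler: Bystander: empty clear glass, 70 mm across, 100 mm high, far side of the chute. Origin at the centre of its underside.
- coaster: Bystander: round bamboo coaster, 96 mm across, 8 mm thick, robot's side of the chute, beyond the paddle. Origin at the centre of its underside.
- loose_domino: Bystander: one red domino lying flat on the table, 46 x 25 x 9 mm, robot's side, near the gate. Origin at the centre of its underside.
- herb_pot: Bystander: small terracotta herb pot, 84 mm across, about 115 mm high with its leaves, beyond the closed end of the chute. Origin at the centre of its underside.
Mind the look-alikes: they are no part of the job. What is shaped like the rack but blue is not meant.

How it is judged:
On the way, in this order (a step that is already met when the one before it is completed fails the run):
1. the gate is raised while the dominoes are still on the near side of it (value of joint gate above 0.45 rad and y of rack in the frame of dock below -0.025 m), for 0.1 s.
2. the row of dominoes is half-way under the raised bar (value of joint gate above 0.42 rad and y of rack in the frame of dock between 0 and 0.03 m).
3. the whole row is past the bar with the bar still held up (value of joint gate above 0.42 rad and y of rack in the frame of dock above 0.0395 m), for 0.05 s.
At the end, for the whole second after the job is handed in: The gate is shut (below 0.06 rad), the rack stands level and at rest on the chute's floor with the whole domino row past the bar (origin 39.5 to 66 mm beyond the dock's origin along the chute), the bystanders where they were (within 20 mm) (value of joint gate below 0.06 rad and y of rack in the frame of dock between 0.0395 and 0.066 m and z of rack in the frame of dock below 0.01 m and angle between rack's own z axis and vertical below 0.06 rad and linear speed of rack below 0.01 m/s and distance of each of bell, mug, tumbler, coaster, loose_domino, herb_pot from where it was at the start of the episode below 0.02 m); the robot touches nothing.
It fails at once if the rack is lifted or tipped (z of rack in the frame of dock above 0.016 m or angle between rack's own z axis and vertical above 0.15 rad).
It fails at once if the bar is let down onto the dominoes (value of joint gate below 0.42 rad and y of rack in the frame of dock between -0.03 and 0.036 m).
It fails at once if a bystander is moved more than 20 mm (distance of any of bell, mug, tumbler, coaster, loose_domino, herb_pot from where it was at the start of the episode above 0.02 m).
It fails at once if a bystander is lifted or tipped (angle between any of bell, mug, tumbler, coaster, loose_domino, herb_pot's own z axis and vertical above 0.25 rad).
It also fails if it takes over 40 s, if anything falls off the work surface, if the arm or the gripper's body presses on something with over 40 N, if the wrist force passes 120 N, or if a joint passes its speed limit or range.

## Working session

There is one attempt and no reset: what is moved stays moved. The work goes in short steps, each a Python script; the robot and the scene stay as the last script left them, time stands still between calls to the robot, and variables do not carry over. Pictures are saved under pics/ and viewed, and the job is handed in when it is done.

```bash
ls; mkdir -p pics
python3 - <<'E'
from station import r,claw,planner,imaging
import cv2,numpy as np
for n in ["side","top","wrist"]:
    p,d=imaging.camera(n); cv2.imwrite(f"pics/{n}0.png",p[:,:,::-1]); np.savez(f"pics/{n}0.npz",p=p,d=d)
    print(n,imaging.camera_info(n))
print(r.observe())
E
```

```text
pics
side {'fovy': 46.67219481142433, 'cx': 269.25568739689066, 'cy': 215.77106318618743, 'dist_coeffs': array([-0.01485854,  0.        ,  0.        ,  0.        ,  0.        ]), 'R': array([[ 0.77772033, -0.62846454,  0.01354292],
       [-0.45457391, -0.57715144, -0.67842375],
       [ 0.43418158,  0.52146768, -0.73454599]]), 't': array([-0.46189491,  0.33477969,  0.7133014 ])}
top {'fovy': 43.86034766844992, 'cx': 277.6992171233017, 'cy': 208.7903999034872, 'dist_coeffs': array([0.03636431, 0.        , 0.        , 0.        , 0.        ]), 'R': array([[-0.02701894, -0.99963409,  0.00128636],
       [-0.9971297 ,  0.02686016, -0.07078762],
       [ 0.07072717, -0.00319528, -0.99749058]]), 't': array([0.03828053, 0.59902676, 1.19455551])}
wrist {'fovy': 58.112208587942064, 'cx': 286.368435159242, 'cy': 205.50542328397802, 'dist_coeffs': array([-0.06148433,  0.        ,  0.        ,  0.        ,  0.        ]), 'tool_from_camera': array([[ 9.99999794e-01,  6.26569241e-04,  1.40478410e-04,
         6.87945618e-04],
       [-6.40068638e-04,  9.55162621e-01,  2.96081000e-01,
        -7.4
[... 161 characters left out ...]
      1.00000000e+00]])}
{'time_s': 0.15, 'q': array([-1.40708033e+00,  2.21075884e-01,  1.52735718e+00, -2.78827468e-05,
        1.39469448e+00, -1.26133134e-01]), 'dq': array([ 0.00112492, -0.00190478, -0.00097826, -0.00065663,  0.00061715,
        0.00016682]), 'joint_efforts': array([ 7.65985405e-04, -4.97484648e+01, -3.89904785e+01, -2.60322922e-04,
        7.09620261e-03,  2.57094280e-05]), 'tool_pos': array([ 0.17852015, -0.59847132,  0.2304267 ]), 'orientation': array([-3.14142679e+00,  1.52615348e-03, -1.28094217e+00]), 'contact_force': array([ 0.23610297,  1.2403009 , -0.35973415]), 'ft_torque': array([5.51607831e-02, 5.27400985e-05, 1.06272285e-02]), 'opening': 0.9988925482427302}
```

View pics/top0.png

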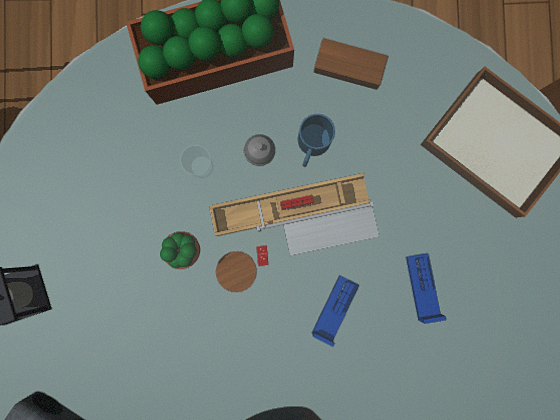

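View pics/side0.png

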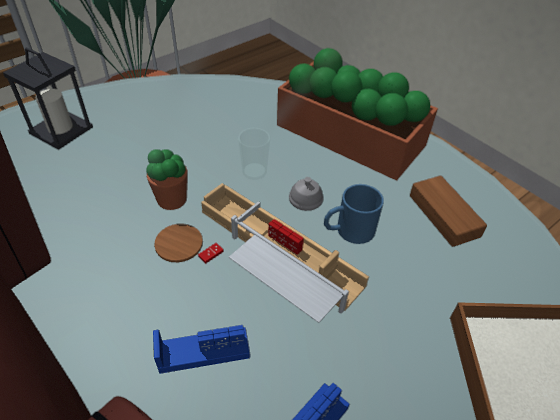

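View pics/wrist0.png

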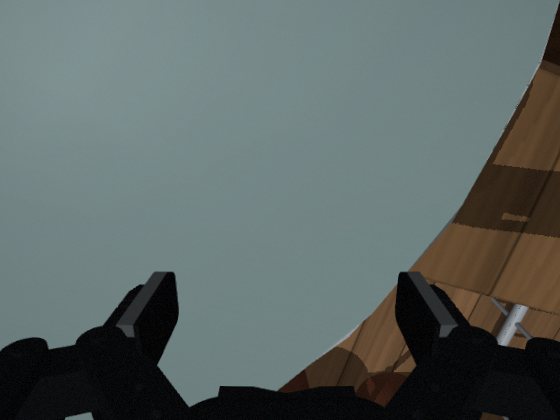

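The top view shows the chute from about (210,220) to (370,190), with the paddle on the robot side and pushing going left. The red rack's row is around (297,202). I'll enlarge it to measure.

```bash
cat > h.py <<'E'
import numpy as np,cv2
from station import imaging
def K(n):
    c=imaging.camera_info(n); f=210/np.tan(np.radians(c["fovy"]/2))
    return np.array([[f,0,c["cx"]],[0,f,c["cy"]],[0,0,1]]),c
def atz(n,u,v,z):
    k,c=K(n); x,y=cv2.undistortPoints(np.array([[[u,v]]],float),k,c["dist_coeffs"])[0,0]
    R,t=c["R"],c["t"]; o=-R.T@t; d=R.T@np.array([x,y,1.]); return o+d*(z-o[2])/d[2]
def proj(n,P):
    k,c=K(n); return cv2.projectPoints(np.array(P,float).reshape(-1,1,3),cv2.Rodrigues(c["R"])[0],c["t"],k,c["dist_coeffs"])[0].reshape(-1,2)
E
python3 - <<'E'
import cv2
p=cv2.imread("pics/top0.png")[165:265,200:390]; cv2.imwrite("pics/topc.png",cv2.resize(p,None,fx=4.2,fy=4.2,interpolation=cv2.INTER_CUBIC))
p=cv2.imread("pics/side0.png")[175:325,195:375]; cv2.imwrite("pics/sidec.png",cv2.resize(p,None,fx=4,fy=4,interpolation=cv2.INTER_CUBIC))
E
```

```text
(no output)
```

View pics/topc.png

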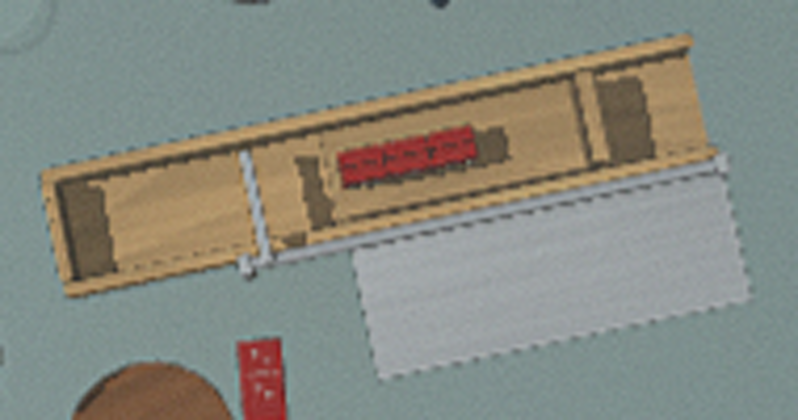

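View pics/sidec.png

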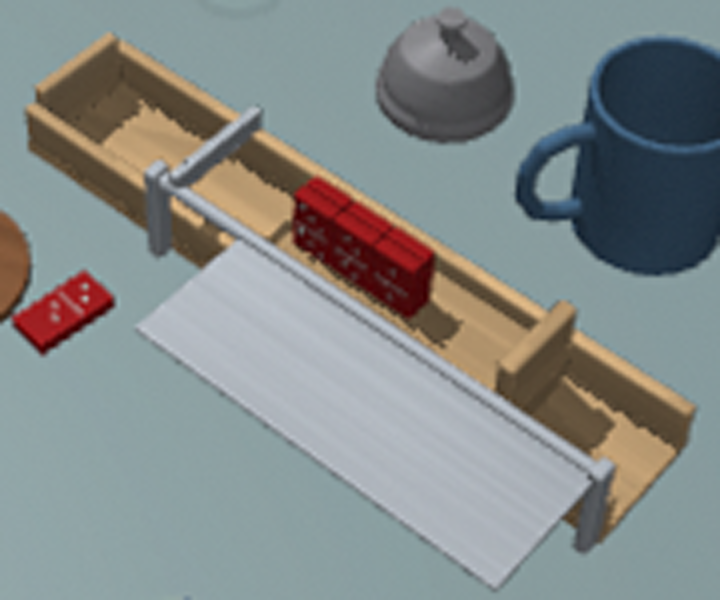

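```bash
cat > fit.py <<'E'
from h import *
from scipy.optimize import least_squares
T=lambda U,V:(200+(U+.5)/4.2-.5,165+(V+.5)/4.2-.5)
S=lambda U,V:(195+(U+.5)/4-.5,175+(V+.5)/4-.5)
O=[("top",(-115,-45,57.5),T(380,378)),("top",(-115,-250,57.5),T(750,298)),("top",(36,-255,32),T(690,35)),("top",(36,113,42),T(42,172)),("top",(-36,113,42),T(68,296)),
("side",(-115,-45,57.5),S(137,327)),("side",(-115,-250,57.5),S(495,590)),("side",(36,-255,32),S(692,412)),("side",(36,113,42),S(113,35))]
def W(p,q):
    c,s=np.cos(p[2]),np.sin(p[2]); q=np.array(q)/1000; return [p[0]+c*q[0]-s*q[1],p[1]+s*q[0]+c*q[1],q[2]]
def res(p): return np.concatenate([proj(n,[W(p,q)])[0]-np.array(uv) for n,q,uv in O])
s=least_squares(res,[.6,0,.17],loss="soft_l1"); p=s.x
print(p); print(res(p).reshape(-1,2).round(1))
def D(w): c,s_=np.cos(p[2]),np.sin(p[2]); d=w[:2]-p[:2]; return 1000*np.array([c*d[0]+s_*d[1],-s_*d[0]+c*d[1]])
for l,n,uv in [("row front","top",T(340,170)),("row rear","top",T(474,143)),("plate rear top","top",T(601,115))]: print(l,D(atz(n,*uv,.062)).round(1))
print("side row front topmid",D(atz("side",*S(308,188),.062)),"rear",D(atz("side",*S(421,257),.062)))
for n in ["top","side"]: print([D(atz(n,*uv,.062)) for uv in ([S(553,347)] if n=="side" else [])])
E
python3 fit.py
python3 - <<'E'
from station import r,planner
import numpy as np
E
```

```text
[0.59671854 0.06149958 0.18450523]
[[ 0.5  0.6]
 [ 1.4  0.5]
 [ 1.1 -0.8]
 [-0.6 -0.6]
 [-0.5  0.6]
 [-1.6  0.4]
 [-0.2 -0. ]
 [ 0.8 -1.8]
 [ 0.4 -2.7]]
row front [ -0.2 -46.7]
row rear [  -1.1 -120.1]
plate rear top [  -0.6 -190.1]
side row front topmid [  0.29193875 -52.58957711] rear [   1.95977973 -120.27392222]
[]
[array([  -0.5600947 , -197.44040705])]
```

```bash
cat > m.py <<'E'
from fit import *
from station import r,claw,planner
yaw=p[2]; ORI=[np.pi,0,yaw]
def P(x,y,z): return W(p,(x,y,z))
def shot(tag):
    for n in ["side","top"]:
        a,d=imaging.camera(n); cv2.imwrite(f"pics/{n}_{tag}.png",a[:,:,::-1])
def st():
    o=r.observe(); print(round(o["time_s"],2),"tcp dock",D(o["tool_pos"]).round(1),"z",(o["tool_pos"][2]*1000).round(1),"F",o["contact_force"].round(1))
E
python3 - <<'E' | tail -8
from m import *
for y,z in [(-216,160),(-216,14),(-66,14),(-66,160)]: print(y,planner.ik(P(-50,y,z),ORI))
try:
    r.reach(P(-50,-216,200),ORI); r.line_to(P(-50,-216,62),velocity=.12)
except r.MotionError as e: print("ERR",e)
st(); shot("a")
E
python3 - <<'E'
import cv2
cv2.imwrite("pics/a1.png",cv2.resize(cv2.imread("pics/side_a.png")[100:350,150:450],None,fx=2.6,fy=2.4))
E
```

```text
1.26078782e+00 -5.80050181e-01]
-216 [-3.95544949e-01  4.24606188e-01  1.71290963e+00 -4.44089210e-16
  1.00407684e+00 -5.80050181e-01]
-66 [-1.63294327e-01  3.27043125e-01  1.84489337e+00 -4.44089210e-16
  9.69656159e-01 -3.47799559e-01]
-66 [-1.63294327e-01  1.27611971e-01  1.76999838e+00 -4.44089210e-16
  1.24398230e+00 -3.47799559e-01]
3.6 tcp dock [ -49.3 -216.5] z 63.1 F [-0.2  0.6 -0.3]
```

View pics/a1.png

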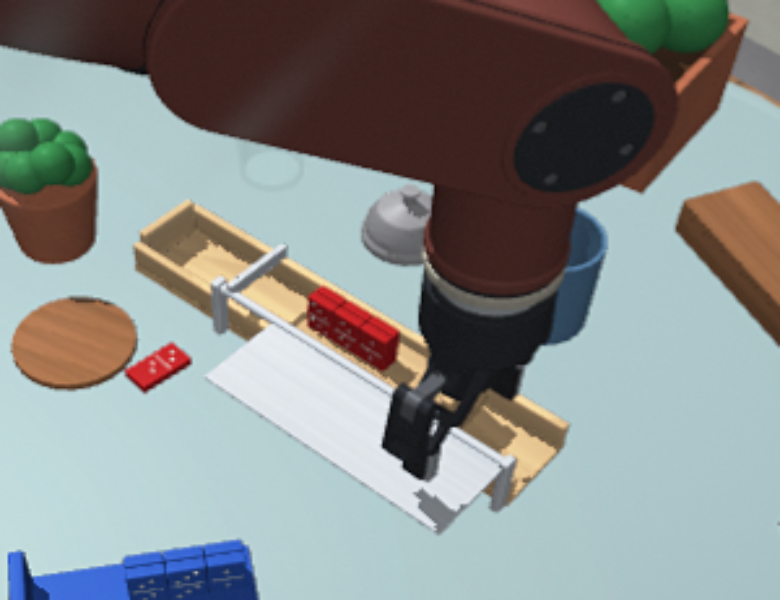

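View pics/top_a.png

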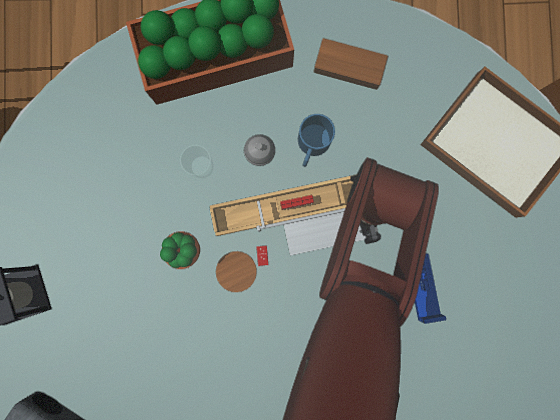

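The side view shows the outer finger over the paddle. The inner one is hidden, so I'll check it with the wrist camera.

```bash
python3 - <<'E' | tail -1
from m import *
st()
a,d=imaging.camera("wrist"); cv2.imwrite("pics/wrist_a.png",a[:,:,::-1])
E
```

```text
3.7 tcp dock [ -49.3 -216.4] z 63.1 F [-0.1 -0.1  0.2]
```

View pics/wrist_a.png

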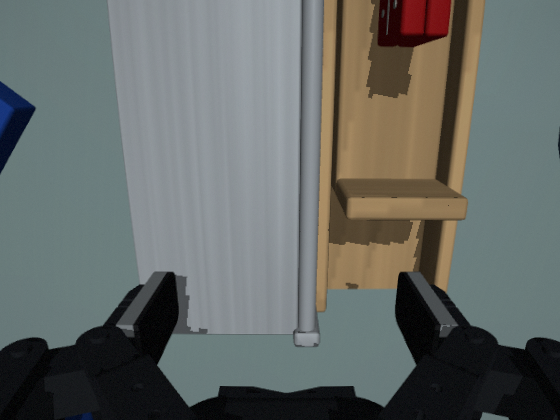

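The wrist view shows the inner finger (about u=400) behind the push plate (345–467, v about 200) and inside the channel. The rod at u=308 sits between the fingers. Now I'll press down.

```bash
python3 - <<'E' | tail -5
from m import *
for z in (50,40,26,12.5):
    r.line_to(P(-50,-216,z),velocity=.06); st()
shot("b")
a,d=imaging.camera("wrist"); cv2.imwrite("pics/wrist_b.png",a[:,:,::-1])
E
python3 - <<'E'
import cv2
cv2.imwrite("pics/b1.png",cv2.resize(cv2.imread("pics/side_b.png")[150:350,180:400],None,fx=3,fy=3))
E
```

```text
[array([  -0.5600947 , -197.44040705])]
4.1 tcp dock [ -50.6 -215.6] z 49.1 F [-0.2 -0.5  0.2]
4.42 tcp dock [ -50.1 -216. ] z 39.8 F [-0.9 -0.3  1.7]
4.8 tcp dock [ -50.6 -215.8] z 25.4 F [-2.1 -0.6  2.4]
5.17 tcp dock [ -50.7 -215.8] z 12.0 F [-1.9  0.7  2.6]
```

View pics/b1.png

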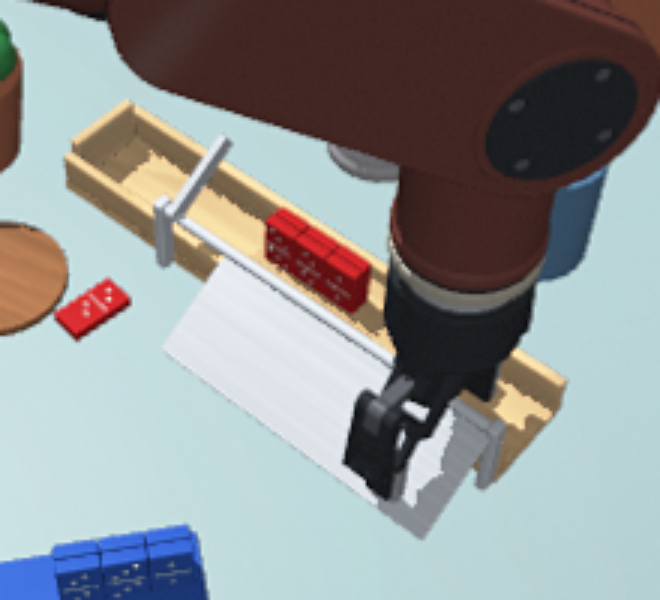

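View pics/wrist_b.png

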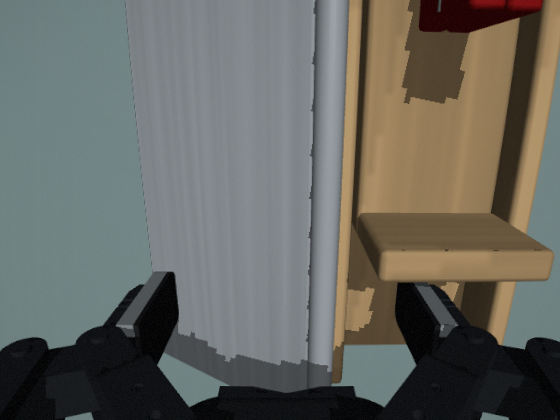

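```bash
python3 - <<'E' | tail -6
from m import *
for t in (.4,.5,.6,.7):
    c,s=np.cos(t),np.sin(t)
    print(t,proj("side",[P(-40-75*c-1.5*s,-45,56-75*s+1.5*c),P(-40+60*c-10*s,0,56+60*s+10*c)]).round(1).tolist())
print((180+163/3,150+350/3),(180+228/3,150+138/3))
E
```

```text
[array([  -0.5600947 , -197.44040705])]
0.4 [[230.1, 264.8], [254.9, 196.0]]
0.5 [[231.4, 266.0], [253.7, 195.2]]
0.6 [[232.9, 266.8], [252.3, 194.6]]
0.7 [[234.6, 267.3], [250.7, 194.3]]
(234.33333333333334, 266.6666666666667) (256.0, 196.0)
```

Side-view geometry is too weak to give the gate angle, so I'll get the paddle's slope from wrist depth.

```bash
cat > ang.py <<'E'
from m import *
def wcloud():
    o=r.observe(); a,d=imaging.camera("wrist"); k,c=K("wrist")
    v,u=np.mgrid[0:420,0:560]
    n=cv2.undistortPoints(np.stack([u,v],-1).reshape(-1,1,2).astype(float),k,c["dist_coeffs"]).reshape(420,560,2)
    X=np.concatenate([n*d[...,None],d[...,None]],-1)@c["tool_from_camera"][:3,:3].T+c["tool_from_camera"][:3,3]
    from scipy.spatial.transform import Rotation as Ro
    Wd=X@Ro.from_euler("xyz",o["orientation"]).as_matrix().T+o["tool_pos"]
    Wd[d==0]=np.nan
    c_,s_=np.cos(yaw),np.sin(yaw); q=Wd[...,:2]-p[:2]
    return a,1000*np.stack([c_*q[...,0]+s_*q[...,1],-s_*q[...,0]+c_*q[...,1],Wd[...,2]],-1)
def angle(C,box):
    v0,v1,u0,u1=box; B=C[v0:v1,u0:u1].reshape(-1,3); B=B[~np.isnan(B).any(1)]
    n=np.linalg.svd(B-B.mean(0),full_matrices=False)[2][2]; n*=np.sign(n[2])
    return np.arctan2(-n[0],n[2]),n,B.mean(0)
E
python3 - <<'E' | tail -5
from ang import *
a,C=wcloud(); np.save("pics/C.npy",C)
print(angle(C,(20,250,180,300)))
print("plate top",C[225:245:10,400:520:40].round(1).tolist()); print("rear edge",C[235:290:5,450].round(0).tolist())
st()
E
```

```text
[array([  -0.5600947 , -197.44040705])]
(np.float64(0.5388119660777176), array([-0.51311606,  0.00150082,  0.85831792]), array([ -66.00753956, -155.07191069,   42.86091304]))
plate top [[[-14.9, -183.0, 41.2], [-1.9, -183.0, 41.4], [12.4, -183.6, 39.5]], [[-17.5, -182.9, 50.1], [-5.4, -182.8, 50.4], [6.7, -182.7, 50.8]]]
rear edge [[-2.0, -183.0, 49.0], [-4.0, -183.0, 53.0], [-5.0, -183.0, 57.0], [-7.0, -183.0, 61.0], [-7.0, -185.0, 61.0], [-6.0, -186.0, 61.0], [-6.0, -187.0, 62.0], [-6.0, -189.0, 62.0], [-6.0, -190.0, 62.0], [-7.0, -191.0, 63.0], [21.0, -224.0, 7.0]]
5.38 tcp dock [ -50.7 -215.8] z 12.2 F [-3.5 -1.5  2.4]
```

Gate angle is 0.54 and the plate's rear face is at y=-191. I'll press 4 mm deeper for margin, then start pushing.

```bash
python3 - <<'E' | tail -5
from ang import *
r.line_to(P(-50,-216,8),velocity=.05); st()
a,C=wcloud(); print(angle(C,(20,250,180,300))[0])
r.line_to(P(-50,-180,8),velocity=.05); st()
a,C=wcloud(); print(angle(C,(20,250,180,300))); print(np.nanmin(np.where(abs(C[200:320,400:520,2]-62)<1.5,C[200:320,400:520,1],np.nan)))
cv2.imwrite("pics/wrist_c.png",a[:,:,::-1])
E
```

```text
5.62 tcp dock [ -49.9 -216. ] z 7.9 F [-2.2 -0.7  2.6]
0.6043380910505308
6.54 tcp dock [ -49.9 -179.2] z 7.9 F [-1.2  0.6  4.2]
(np.float64(0.6032932183267014), array([-0.56735684,  0.00142139,  0.82347082]), array([ -65.00551534, -118.18244275,   41.23027988]))
-166.37356796412658
```

View pics/wrist_c.png

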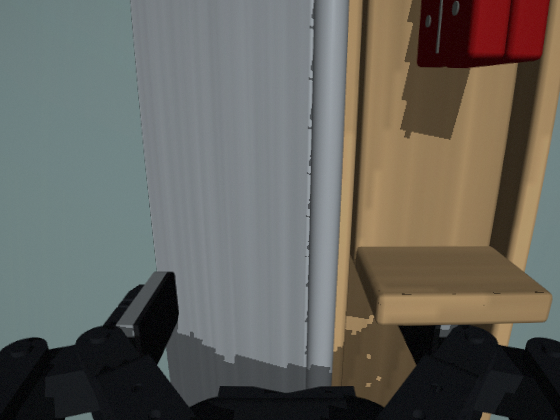

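In contact: the rack is at about -60 and the gate at 0.60. I'll continue with a mid-way check.

```bash
python3 - <<'E' | tail -7
from ang import *
for y in (-145,-110,-69):
    r.line_to(P(-50,y,8),velocity=.05); st()
    a,C=wcloud(); print(angle(C,(120,250,180,290))[0],np.nanmin(np.where(abs(C[200:330,380:520,2]-62)<1.5,C[200:330,380:520,1],np.nan)))
cv2.imwrite("pics/wrist_d.png",a[:,:,::-1]); shot("d")
E
```

```text
[array([  -0.5600947 , -197.44040705])]
7.44 tcp dock [ -50.1 -144.2] z 7.8 F [-1.4  0.   3.1]
0.6004633736920679 -133.8729842137206
8.34 tcp dock [ -50.  -109.2] z 7.9 F [-2.1  0.6  4. ]
0.8401892791891638 -98.76597690285129
9.36 tcp dock [-50.  -68.4] z 7.9 F [-1.4  0.3  3.6]
-0.04584348065011434 -57.988891539814134
```

View pics/wrist_d.png

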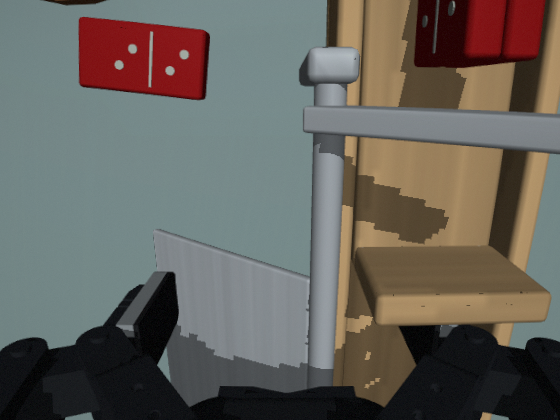

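View pics/side_d.png

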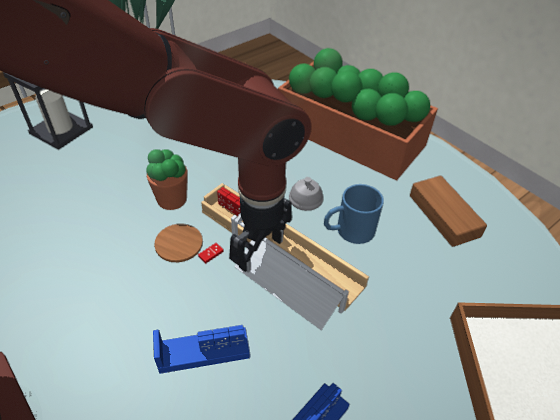

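The wrist view shows the row past the raised bar, with the loose domino untouched (the last two angle readings used a box that ran off the paddle, so ignore them). I'll push 3 mm more, back off, and lift.

```bash
python3 - <<'E' | tail -5
from ang import *
r.line_to(P(-50,-66,8),velocity=.03); st(); r.pause(.2)
a,C=wcloud(); print(angle(C,(290,330,190,290))[0])
r.line_to(P(-50,-73,8),velocity=.03)
r.line_to(P(-50,-73,130),velocity=.08); st()
a,C=wcloud(); cv2.imwrite("pics/wrist_e.png",a[:,:,::-1]); np.save("pics/Ce.npy",C)
r.line_to(P(-50,-73,250),velocity=.15); r.reach([.179,-.5,.3],[np.pi,0,-1.28]); st(); shot("e")
E
python3 - <<'E'
import cv2
p=cv2.imread("pics/top_e.png")[165:265,200:390]; cv2.imwrite("pics/topce.png",cv2.resize(p,None,fx=4.2,fy=4.2,interpolation=cv2.INTER_CUBIC))
E
```

```text
[array([  -0.5600947 , -197.44040705])]
9.76 tcp dock [-50.  -66.1] z 8.0 F [-0.7 -1.   2.6]
0.5969903458834492
12.07 tcp dock [-50.4 -72.8] z 129.3 F [-0.6  0.  -0.5]
15.27 tcp dock [-512.8 -475.1] z 299.9 F [-0.5 -0.1 -0.2]
```

View pics/topce.png

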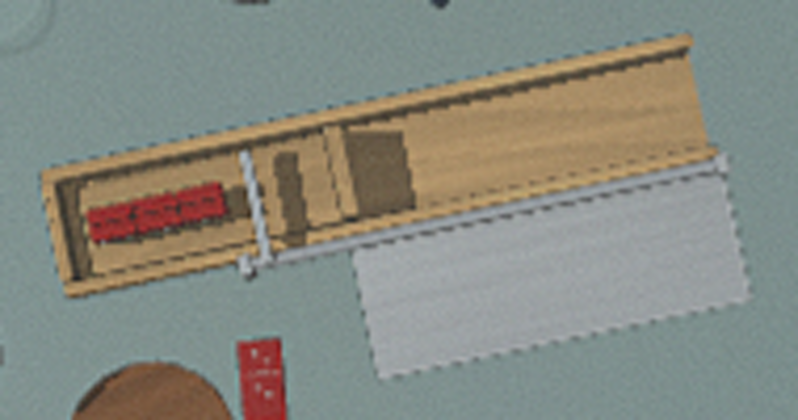

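View pics/side_e.png

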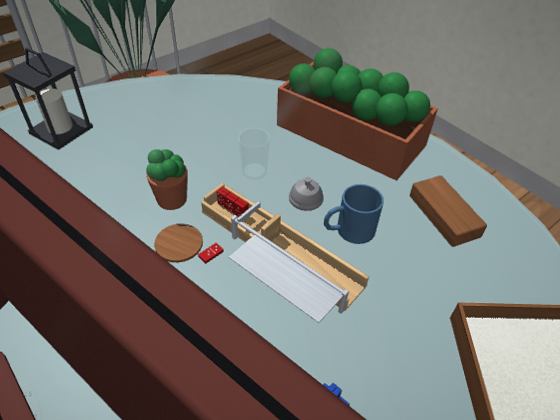

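The top crop shows the row at (88–226, 185–240), fully past the bar. The bar and paddle corners are back at their starting pixels, so the gate is shut, and the bystanders haven't moved.

```bash
python3 - <<'E' | tail -3
from m import *
print(D(atz("top",*T(90,226),.062)),D(atz("top",*T(224,199),.062)))
r.finish_job()
st()
E
```

```text
[-1.4861216 90.4512172] [-2.36717949 17.3523512 ]
the job is handed in; nothing more can be done
the job is handed in; nothing more can be done
```

The rack of dominoes is put away past the gate, the bar is shut behind it, and I've handed the job in. The job took about 15 s of the 40 s allowed; no verdict was reported.

**What I did:** I pressed the paddle with one open fingertip until the gate stood at about 0.60 rad. With that finger sliding along the paddle, the other finger pushed the rack's plate along the chute. I then backed off 7 mm, lifted so the gate could close, and moved the arm away.

**Last checks:**
- **Rack:** the domino row lies at about y = +17 to +90 mm in the dock frame. That puts the rack's origin near +53 mm, inside the 39.5 to 66 mm window.
- **Gate:** the bar and paddle are back at the pixel positions they had when shut.
- **Bystanders:** by eye they are where they started in the pictures; I did not measure each one.
- **Contact:** the arm is well clear, with no meaningful force on the tool.

**Checks that failed or disagreed:**
- **Gate angle:** two readings during the push (0.84 and -0.05 rad) were wrong because the area I measured ran off the paddle. Readings before and after were 0.60, with the finger at the same height throughout, so I take the gate as held up all the way.
- **Camera fit:** the side camera disagreed with the top camera by up to 6–7 mm on the rack's starting position. Wrist depth confirmed the top camera's figure before I pushed.

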